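Tip the carton flat into the yellow bay

ROBOT

A 7-joint arm with a two-finger parallel gripper is mounted at the origin on the work surface. World frame = base frame: x ahead of the robot, y to its left, z up, the work surface at z = 0. Lengths are in m, angles in rad, forces in N, time in s.
With the tool pointing down it reaches from about 0.425 to 0.875 m from the base axis. Payload 4.7 kg.
Tool frame: the origin (TCP) lies on the centre line of the jaws, within the pads' length; the fingertips stand 14 mm ahead of it and the grasp point (between the pads) lies 5 mm behind it; z points along the fingers, y is the direction in which the jaws open and shut (so a half turn about z gives the same grasp; the last joint's range is limited). The gripper opens to 87 mm and grips with 3 to 60 N. Pads are 19 mm wide; open, the fingers measure 117 mm over their backs; the gripper's body (75 mm by 190 mm) begins 51 mm behind the grasp point.
Start: joints at [1.31, 0.321, -0.07, 1.45, 0.023, 1.371, -0.057], TCP at [0.176, -0.626, 0.237] pointing down, gripper open.
Joint ranges: [-2.86, 2.86], [-0.3, 2.09], [-1.38, 1.24], [0.06, 2.45], [-1.56, 4.7], [0.09, 2.05], [-2.69, 2.69]. Speed limits (rad/s): [2.57, 2.57, 3.14, 3.14, 3.14, 3.14, 3.14].

INTERFACE

Orientations are given as a rotation vector (axis times angle).
In Python, from bench import ctrl gives the robot as it stands. The module is installed in compiled form; this text tells all that it offers.
- The arm moves only by the tool step_arm, never from a script. Its argument "plan" is a list of rows, each a list of 3 entries, a list of its own where there are three numbers: the turn, a rotation vector about the tool's x, y, z in rad, then the shift along the tool's x, y, z in m, then the closure in counts, from 0 (fully open) to 255 (shut). In form: [[[rx, ry, rz], [x, y, z], hand], ...]. A call has exactly 10 rows; each row is the pose to reach, as a shift and turn from the pose commanded when the call began, along the tool's axes at that moment; what a row does not reach only later rows make up. A row lasts 1/8 s, in which the tool goes at most 62.5 mm and 10.7 degrees, less where a joint would pass 70% of its speed; a pose out of reach is approached as far as the arm can. A call with a gripper value outside its range is refused whole. The fingers move at their own pace and stop on an object; "squeeze" is the grip in N (left out, the last holds). Time passes only in rows, so rows that repeat a pose let the fingers close, or fill a call up. It gives the time, the measured TCP pose, the force and the opening at its end, in the units of the state.
- ctrl.get_state(): the state, without advancing time (a new reading comes with each control period).
- ctrl.get_image(name): name is "scene" or "top" or "wrist"; returns the picture (480x640x3 uint8, red, green, blue); there is no depth.
- ctrl.calibration(name): a dict with "fov_y" (degrees; the focal length in pixels is half the picture's height over the tangent of half this angle, whatever the lens; pixels are square), "cx", "cy" (the principal point, pixels), "rvec" (rotation vector, rad) and "tvec" (3), from world to camera coordinates, as OpenCV has them. Camera axes: x right, y down, z forward; pixel columns grow to the right and rows downward; lengths in m; the calibration is good to about 2 mm. The wrist camera is an equidistant fisheye: a pixel r from the principal point sees the ray r / f radians off the axis. A picture is of the moment at which its call begins: read the wrist's pose just before it. calibration takes no time and is no camera call; for the wrist camera it gives the pose at the moment of the call.
- ctrl.close_job(): hands the job in, once; it reports no verdict.
Trained networks look in the newest picture that a camera, given by its name, has taken for a name from the list of things; names that differ only in an ending like _2 or _b are one class to them, and where a whole thing is asked for, a point or a joint stands for the part that bears it (a point fixed in the world has none). Each returns a list of dicts, best first, with "score" (0 to 1); they miss things now and then, are a little off and sometimes report something else, mostly with a low value. They report only what shows in the picture. A call takes as long as a camera call. They do not tell look-alikes from the thing itself.
- ctrl.cut_out(camera, label): "pixels" (480x640 bool, what is visible of it) and "rect" ([left, top, width, height] in pixels, round what is visible of it).
The state is a dict: "time": time; "joint_positions": joint angles; "qd": joint speeds; "joint_torque": joint torques, N m; "position": TCP position; "tool_rot": TCP orientation; "ft_force": force on the tool from outside, world axes, zero at the start; "torque": the same for the moment, N m; "grip_width": opening from 0.0 (shut) to 1.0 (fully open).
Only numpy, scipy, OpenCV 4.12 (cv2) and the standard library are available. Lean on these libraries where they do the work, as an engineer would, in place of code of your own. Each camera call takes 0.05 s, during which the arm holds its last target.

TASK

Tidy the glassware shelf by pushing only and never picking anything up: first push the stray green rubber stopper along the shelf until it is clear of the yellow taped bay, while the green-banded carton still stands. Then push the green-banded carton near its top so that it topples over and comes to rest flat on its broad face, wholly inside the yellow tape outline (not the blue one). Leave the other things on the shelf where they stand, and take the fingers away at the end.

Things in the scene. Friction and masses are not known exactly. Their poses are not given: they have to be found in the camera images.
- bay_yellow: Bay outlined in yellow tape (8 mm wide, flat, no height to feel) on the grey liner. Outer size 125 mm along its x by 200 mm along its y. Origin at its centre on the shelf surface (z = 0), z up. It lies at one end of the liner, the like blue-taped bay at the other; which is which varies. The carton stands at the 10 mm gap between the two bays.
- bay_blue: The like bay outlined in blue tape, 125 mm (x) by 200 mm (y), origin at its centre on the shelf surface. Its long axis is in line with the yellow bay's. Not the one to use.
- carton: Cardboard carton with a green band, about 0.15 to 0.31 kg, standing: 85 mm along its x, 50 mm along its y, 140 mm tall along its z. Origin at the centre of its underside, z up at the start. Its two broad faces look along +y and -y, one towards each bay (either may look to the yellow bay); its yellow-side lower edge stands some 12 to 28 mm inside that bay. Pushed near the top along its y it tips over that lower edge, its foot staying about where it is.
- carton_center (a point): Centre of the same carton, 70 mm above its underside; axes as the carton.
- carton_foot (a point): Centre of the same carton's underside.
- carton_foot_a (a point): On the carton's underside, mid-thickness, 42.5 mm to its +x: one corner of its broad outline.
- carton_foot_b (a point): On the carton's underside, mid-thickness, 42.5 mm to its -x: one corner of its broad outline.
- carton_top_a (a point): On the carton's top, mid-thickness, 42.5 mm to its +x: one corner of its broad outline.
- carton_top_b (a point): On the carton's top, mid-thickness, 42.5 mm to its -x: one corner of its broad outline.
- stopper_center (a point): Centre (16 mm above the shelf) of the stray green rubber stopper, 32 mm tall, 34 mm across at the base and 28 mm at the top, about 35 g, standing on its wide end near the middle of the yellow bay. Pushed low it slides upright.
- stopper: The same stopper; origin at the centre of its underside.
- rack: Bystander: blue rack with three test tubes, 70 x 150 mm, 143 mm tall, loose; origin under its centre.
- funnel: Bystander: glass funnel standing on its mouth, 82 mm across, 85 mm tall, loose; origin under its centre.
- beaker: Bystander: glass beaker, 70 mm across, 95 mm tall, loose; origin under its centre.
- amber_bottle: Bystander: amber bottle, 68 mm across, 150 mm tall, loose; origin under its centre.
- red_carton: Bystander: carton with a red band, same size as the green-banded one, standing, loose; origin under its centre.
Mind the look-alikes: they are no part of the job. What is shaped like the carton but purple is not meant. Of the things shaped like the stopper, the green one is meant.

How it is judged:
On the way, in this order (a step that is already met when the one before it is completed fails the run):
1. the stopper is clear of the yellow bay while the carton still stands ((x of stopper_center in the frame of bay_yellow above 0.0775 m or x of stopper_center in the frame of bay_yellow below -0.0775 m or y of stopper_center in the frame of bay_yellow above 0.115 m or y of stopper_center in the frame of bay_yellow below -0.115 m) and height (world z) of stopper_center between 0.005 and 0.025 m and angle between carton_center's own z axis and vertical below 0.1 rad), for 0.2 s.
2. the carton lies flat on a broad face inside the yellow outline, the stopper still clear (x of carton_foot_a in the frame of bay_yellow between -0.0645 and 0.0645 m and y of carton_foot_a in the frame of bay_yellow between -0.102 and 0.102 m and x of carton_foot_b in the frame of bay_yellow between -0.0645 and 0.0645 m and y of carton_foot_b in the frame of bay_yellow between -0.102 and 0.102 m and x of carton_top_a in the frame of bay_yellow between -0.0645 and 0.0645 m and y of carton_top_a in the frame of bay_yellow between -0.102 and 0.102 m and x of carton_top_b in the frame of bay_yellow between -0.0645 and 0.0645 m and y of carton_top_b in the frame of bay_yellow between -0.102 and 0.102 m and (angle between carton_center's own y axis and vertical below 0.08 rad or angle between carton_center's own y axis and vertical above 3.0616 rad) and height (world z) of carton_center below 0.032 m and (x of stopper_center in the frame of bay_yellow above 0.0775 m or x of stopper_center in the frame of bay_yellow below -0.0775 m or y of stopper_center in the frame of bay_yellow above 0.115 m or y of stopper_center in the frame of bay_yellow below -0.115 m)), for 0.2 s.
At the end, for the whole second after the job is handed in: The carton rests flat on a broad face (within 0.08 rad, centre under 32 mm), its four outline corners inside the yellow outer outline (2 mm allowed); the stopper rests on the shelf, its centre over 77.5 mm across or 115 mm along from the bay centre; both still (all of step 2 and height (world z) of stopper_center between 0.005 and 0.025 m and linear speed of each of carton, stopper below 0.02 m/s); the robot touches nothing.
It fails at once if the carton is lifted (its underside's centre above 36 mm, or above 12 mm while upright, or its centre above 90 mm) (height (world z) of carton_foot above 0.036 m or height (world z) of carton_center above 0.09 m or (angle between carton_center's own z axis and vertical below 0.15 rad and height (world z) of carton_foot above 0.012 m)).
It fails at once if the stopper is lifted (its centre above 27 mm) (height (world z) of stopper_center above 0.027 m).
It fails at once if a bystander is disturbed (moved over 15 mm) (distance of any of rack, funnel, beaker, amber_bottle, red_carton from where it was at the start of the episode above 0.015 m).
It also fails if it takes over 45 s, if anything falls off the work surface, if the arm or the gripper's body presses on something with over 40 N, if the wrist force passes 120 N, or if a joint passes its speed limit or range.

## Working session

There is one attempt and no reset: what is moved stays moved. The work goes in short steps, Python scripts to look and compute and a tool call to move; the robot and the scene stay as the last step left them, time stands still between calls to the robot, and variables do not carry over. Pictures are saved under pics/ and viewed, and the job is handed in when it is done.

Besides the shell and the picture viewer there is one more tool, called as a command line: name --argument value ..., lists and objects as JSON in quotes. step_arm: Moves the arm, as the interface text tells. Its arguments: {"type":"object","properties":{"plan":{"type":"array"},"squeeze":{"type":"number"}},"required":["plan"]}

```bash
mkdir -p pics
cat > h.py <<'E'
import numpy as np, cv2
from bench import ctrl
def save(cam,name):
    im=ctrl.get_image(cam); cv2.imwrite('pics/'+name,im[:,:,::-1]); return im
def cal(cam):
    c=ctrl.calibration(cam); f=240/np.tan(np.radians(c['fov_y'])/2)
    K=np.array([[f,0,c['cx']],[0,f,c['cy']],[0,0,1]]); R=cv2.Rodrigues(np.array(c['rvec'],float))[0]
    return K,R,np.array(c['tvec'],float)
def ray(cam,u,v,z):
    K,R,t=cal(cam); d=R.T@np.linalg.inv(K)@np.array([u,v,1.]); o=-R.T@t
    return o+d*(z-o[2])/d[2]
def proj(cam,p):
    K,R,t=cal(cam); q=K@(R@np.array(p,float)+t); return q[:2]/q[2]
E
python3 - <<'E'
from h import *
save('top','top0.png');save('scene','scene0.png')
s=ctrl.get_state();print(s)
for c in('top','scene'):
    K,R,t=cal(c);print(c,K[0,0],K[:2,2],-R.T@t,R)
for l in ['carton','stopper','rack','funnel','beaker','amber_bottle','red_carton','bay_yellow']:
    for r in ctrl.cut_out('top',l): print(l,round(r['score'],2),r['rect'])
E
```

```text
{'time': 0.1, 'joint_positions': array([ 1.31011227,  0.3217677 , -0.07005846,  1.4515449 ,  0.02259937,
        1.37077828, -0.05690845]), 'qd': array([-0.0012216 , -0.001791  ,  0.00072583, -0.00468982,  0.00093134,
       -0.00088611, -0.00156547]), 'joint_torque': array([-2.98388932e-04, -4.92571735e+01, -4.05837698e-01, -3.13397527e+01,
       -6.40383339e-02,  3.94389813e-02,  8.11624568e-05]), 'position': array([ 0.17618491, -0.62518801,  0.23556248]), 'tool_rot': array([-3.11032565e+00, -4.30034038e-01,  5.21631341e-04]), 'ft_force': array([ 0.43688071,  0.28757163, -0.10586768]), 'torque': array([0.0332215 , 0.02396567, 0.00634934]), 'grip_width': 1.0008240138130542}
top 467.27927114989996 [322.21169939 236.89754798] [0.47699063 0.01526465 1.31857173] [[ 0.01124395 -0.99990172 -0.00837396]
 [-0.99754996 -0.01063844 -0.06914401]
 [ 0.06904813  0.00913089 -0.99757154]]
scene 574.2613706165846 [320.65438682 243.32115028] [1.18485803 0.64105361 0.96420626] [[-0.712057    0.70210636  0.00463565]
 [ 0.49143092  0.50308954 -0.71091249]
 [-0.50146833 -0.50393211 -0.7032652 ]]
carton 0.9 [384.3, 283.7, 43.8, 36.6]
carton 0.76 [333.1, 224.5, 20.7, 38.4]
carton 0.74 [330.0, 287.6, 35.5, 44.1]
stopper 0.61 [304.5, 299.8, 11.6, 10.4]
stopper 0.46 [302.1, 244.9, 8.4, 7.6]
stopper 0.45 [289.3, 188.0, 15.4, 17.1]
rack 0.67 [315.8, 139.8, 55.2, 42.1]
funnel 0.86 [453.0, 254.6, 35.1, 23.3]
beaker 0.87 [447.4, 189.9, 34.9, 32.2]
amber_bottle 0.86 [173.6, 205.1, 33.8, 26.8]
amber_bottle 0.45 [146.6, 242.7, 53.3, 36.4]
red_carton 0.91 [147.9, 244.0, 51.1, 36.4]
bay_yellow 0.7 [269.8, 223.0, 76.5, 52.0]
```

View pics/top0.png

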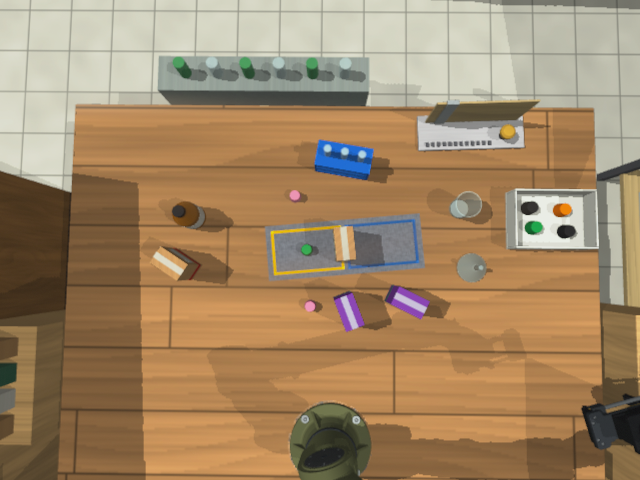

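View pics/scene0.png

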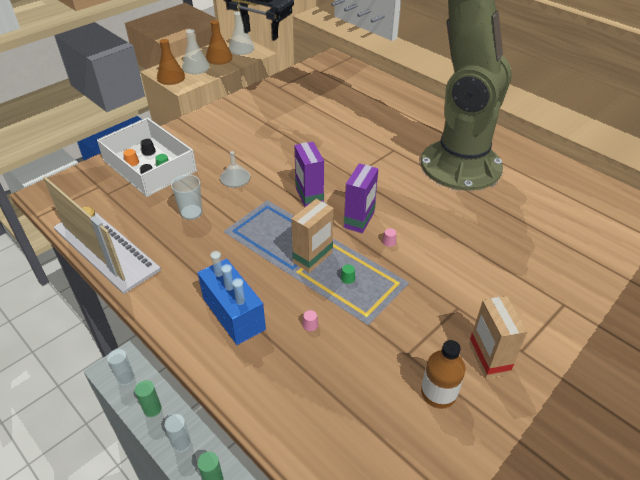

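Run:
```python
from h import *
im=cv2.imread('pics/top0.png')
c=im[120:340,130:500]; cv2.imwrite('pics/topz.png',cv2.resize(c,None,fx=2.15,fy=2.15,interpolation=cv2.INTER_CUBIC))
c=im[200:300,260:400]; cv2.imwrite('pics/topzz.png',cv2.resize(c,None,fx=5.7,fy=5.7,interpolation=cv2.INTER_CUBIC))
```

```text
(no output)
```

View pics/topz.png

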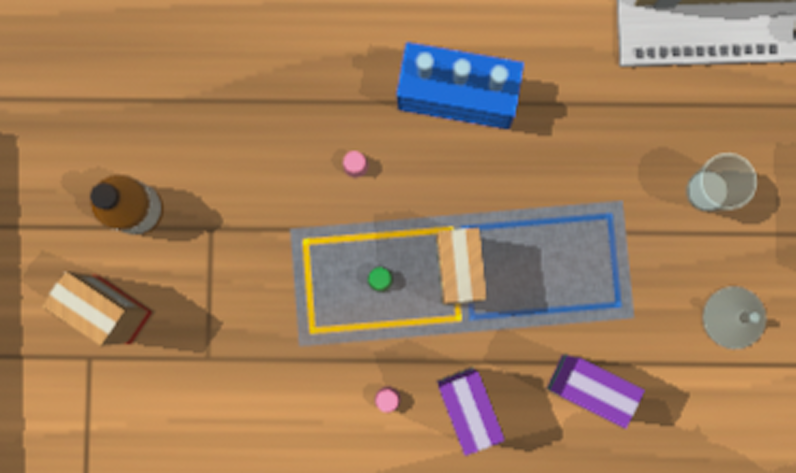

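View pics/topzz.png

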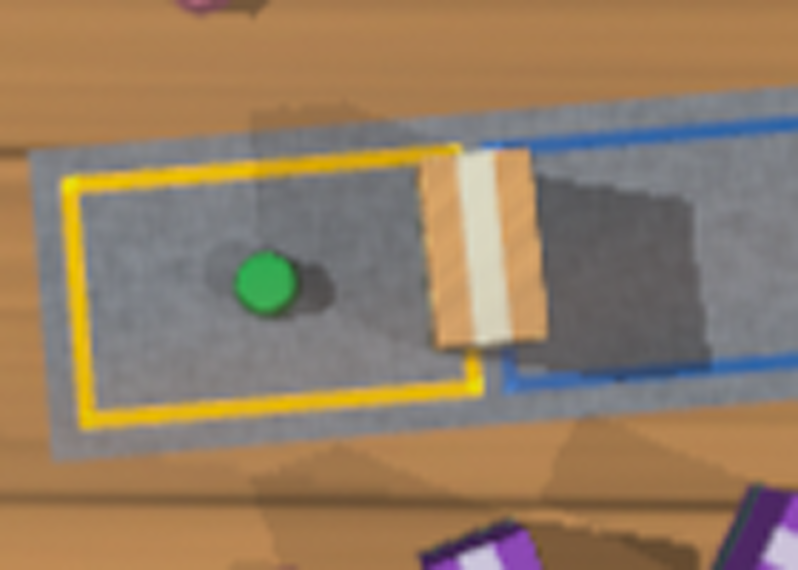

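Run:
```python
from h import *
g=lambda x,y,z: ray('top',260+(x+.5)/5.7-.5,200+(y+.5)/5.7-.5,z)
print('bay',[g(*p,0).round(4)[:2] for p in [(62,178),(463,143),(484,395),(80,430)]])
C=np.array([g(*p,.14)[:2] for p in [(420,158),(530,149),(547,338),(437,347)]]);print('carton top',C.round(4),C.mean(0))
print('stopper',g(266,282,.032))
im=cv2.imread('pics/top0.png')
def pk(u,v,z): return ray('top',u,v,z)[:2].round(3)
print('pink',pk(295,195.5,.03),pk(310,306,.03))
for n,l in [('purple',[(334,297),(346,292),(363,327),(351,331)]),('purple2',[(394,287),(428,302),(424,318),(388,303)])]: print(n,[pk(*p,.14) for p in l])
z=lambda x,y:(130+x/2.15,120+y/2.15)
print('red',[pk(*z(*p),.14) for p in [(72,272),(125,300),(104,342),(45,310)]])
print('amber',pk(*z(104,195),.15)); print('rack',[pk(*z(*p),.14) for p in [(408,45),(522,63),(513,115),(402,93)]],'beaker',pk(*z(728,182),.095),'funnel',pk(*z(748,312),.085))
```

```text
bay [array([0.584 , 0.1742]), array([ 0.6035, -0.025 ]), array([ 0.4787, -0.0364]), array([0.4592, 0.1629])]
carton top [[ 0.5832 -0.0017]
 [ 0.5877 -0.0505]
 [ 0.504  -0.0585]
 [ 0.4994 -0.01  ]] [ 0.5435796  -0.03016813]
stopper [0.53197327 0.0706379  0.032     ]
pink [0.681 0.104] [0.376 0.058]
purple [array([ 0.408, -0.005]), array([ 0.421, -0.035]), array([ 0.334, -0.078]), array([ 0.324, -0.048])]
purple2 [array([ 0.435, -0.155]), array([ 0.398, -0.24 ]), array([ 0.359, -0.23 ]), array([ 0.395, -0.14 ])]
red [array([0.53 , 0.428]), array([0.498, 0.364]), array([0.448, 0.387]), array([0.485, 0.458])]
amber [0.62 0.39]
rack [array([0.805, 0.035]), array([ 0.785, -0.101]), array([ 0.722, -0.09 ]), array([0.747, 0.042])] beaker [ 0.651 -0.358] funnel [ 0.492 -0.383]
```

```bash
cat >> h.py <<'E'
from scipy.spatial.transform import Rotation as Ro
B=np.array([0.5314,0.0689]); TH=0.094
A=np.array([np.cos(TH),np.sin(TH)]); EE=np.array([-np.sin(TH),np.cos(TH)])
def bay(ac,al,z): return np.r_[B+ac*A+al*EE,z]
RT=Ro.from_matrix(np.c_[np.r_[-EE*-1,0]*1,np.r_[A,0],[0,0,-1]])  # x=EE, y=A, z down
def inbay(p): d=np.array(p)[:2]-B; return d@A,d@EE
def row(p,Rt=RT):
    s=ctrl.get_state(); R0=Ro.from_rotvec(s['tool_rot'])
    return (R0.inv()*Rt).as_rotvec().round(4),R0.inv().apply(np.array(p)-s['position']).round(4)
E
python3 - <<'E'
from h import *
print(np.linalg.det(RT.as_matrix()))
print('stopper',inbay([.532,.0706]),'carton',inbay([.5436,-.0302]))
p=bay(0.001,-0.0315,.27);print(p,row(p)); print(Ro.from_rotvec(ctrl.get_state()['tool_rot']).as_matrix())
E
```

```text
0.9999999999999993
stopper (np.float64(0.0007569159231121759), np.float64(0.001636177950389038)) carton (np.float64(0.0028444524959020455), np.float64(-0.09980761038116562))
[0.53535223 0.03763293 0.27      ] (array([ 0.00e+00,  1.00e-04, -1.39e+00]), array([ 0.5255, -0.541 , -0.0335]))
[[ 9.62483418e-01  2.71340503e-01 -3.74511276e-05]
 [ 2.71340500e-01 -9.62483418e-01 -5.89058183e-05]
 [-5.20296237e-05  4.65338657e-05 -9.99999998e-01]]
```

step_arm --plan '[[[0, 0, -0.1], [0.03, -0.03, -0.03], 185], [[0, 0, -0.22], [0.07, -0.072, -0.035], 185], [[0, 0, -0.34], [0.11, -0.113, -0.035], 185], [[0, 0, -0.46], [0.15, -0.154, -0.035], 185], [[0, 0, -0.59], [0.19, -0.196, -0.035], 185], [[0, 0, -0.72], [0.23, -0.237, -0.035], 185], [[0, 0, -0.85], [0.27, -0.278, -0.035], 185], [[0, 0, -0.98], [0.31, -0.319, -0.035], 185], [[0, 0, -1.1], [0.35, -0.36, -0.035], 185], [[0, 0, -1.22], [0.39, -0.401, -0.035], 185]]'

```text
time: 1.75
position: [0.4436, -0.1322, 0.2719]
tool_rot: [2.299, 2.139, -0.0]
ft_force: [0.5, -0.0, -0.4]
grip_width: 0.274
```

Run:
```python
from h import *
s=ctrl.get_state();print(s['time'],s['position'],s['grip_width'],s['ft_force'])
p=bay(0.001,-0.0315,.25);print(p,row(p))
```

```text
1.75 [ 0.44359138 -0.13217035  0.27194949] 0.27442910527468173 [ 0.53890424 -0.02310552 -0.38329689]
[0.53535223 0.03763293 0.25      ] (array([ 0.001 ,  0.0012, -0.1662]), array([0.176 , 0.0792, 0.0218]))
```

step_arm --plan '[[[0, 0, -0.05], [0.04, 0.018, 0], 185], [[0, 0, -0.1], [0.08, 0.036, 0], 185], [[0, 0, -0.14], [0.12, 0.054, 0.01], 185], [[0.001, 0.001, -0.166], [0.15, 0.068, 0.02], 185], [[0.001, 0.001, -0.166], [0.17, 0.076, 0.022], 185], [[0.001, 0.001, -0.166], [0.176, 0.0792, 0.022], 185], [[0.001, 0.001, -0.166], [0.176, 0.0792, 0.022], 185], [[0.001, 0.001, -0.166], [0.176, 0.0792, 0.022], 185], [[0.001, 0.001, -0.166], [0.176, 0.0792, 0.022], 185], [[0.001, 0.001, -0.166], [0.176, 0.0792, 0.022], 185]]'

```text
time: 3.0
position: [0.5352, 0.035, 0.2496]
tool_rot: [-2.12, -2.317, 0.0]
ft_force: [0.6, -0.3, -0.4]
grip_width: 0.274
```

Run:
```python
from h import *
s=ctrl.get_state();print(s['time'],s['position'],s['tool_rot'],inbay(s['position']))
save('wrist','w1.png'); save('scene','s1.png')
c=ctrl.calibration('wrist');print(c)
p=bay(0.001,-0.0315,.12);print(p,row(p))
```

```text
3.0 [0.53517075 0.03501448 0.24964881] [-2.11978702e+00 -2.31738429e+00  2.80056618e-04] (np.float64(0.0005735569235689093), np.float64(-0.03408985102192985))
{'fov_y': 65.70646984690485, 'cx': 328.54757658001887, 'cy': 241.73839273650378, 'rvec': array([-2.89373786, -0.12854487, -0.01472449]), 'tvec': array([-0.53527916, -0.04510602,  0.40125715])}
[0.53535223 0.03763293 0.12      ] (array([-0.0008, -0.0007, -0.0045]), array([0.0022, 0.0005, 0.1296]))
```

View pics/w1.png

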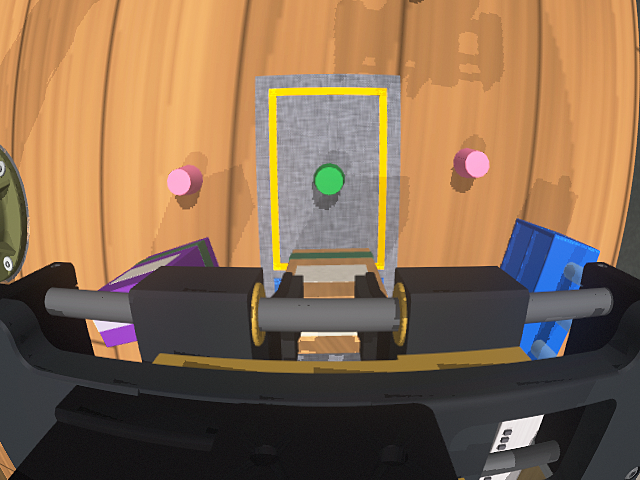

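View pics/s1.png

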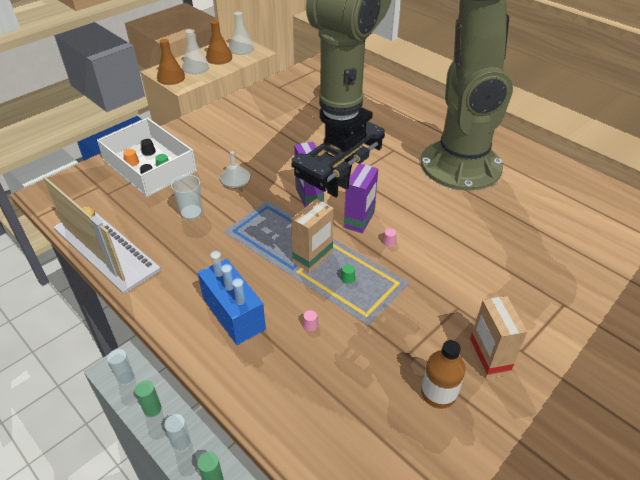

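```bash
cat >> h.py <<'E'
def wray(u,v,z,c):
    f=240/np.tan(np.radians(c['fov_y'])/2); R=cv2.Rodrigues(np.array(c['rvec'],float))[0]; t=np.array(c['tvec'])
    d=np.array([u-c['cx'],v-c['cy']]); r=np.hypot(*d); a=r/f
    v3=np.r_[d/r*np.sin(a),np.cos(a)]; w=R.T@v3; o=-R.T@t
    return o+w*(z-o[2])/w[2]
E
python3 - <<'E'
from h import *
im=cv2.imread('pics/w1.png')
cv2.imwrite('pics/w1z.png',cv2.resize(im[70:370,220:440],None,fx=2.0,fy=2.0,interpolation=cv2.INTER_CUBIC))
c=ctrl.calibration('wrist')
print('stop top',[inbay(wray(329,180,.032,c))])
for p in [(268.5,88),(387,88),(386,270),(274,270)]: print(inbay(wray(*p,0,c)))
for p in [(290,256),(374,253)]: print('carton foot?',inbay(wray(*p,0.0,c)),inbay(wray(*p,0.02,c)))
E
```

```text
stop top [(np.float64(0.0003520733018964396), np.float64(0.002939451914776422))]
(np.float64(-0.06382186910253547), np.float64(0.10188053816600381))
(np.float64(0.06288026998472833), np.float64(0.10111475855185299))
(np.float64(0.06492716996055295), np.float64(-0.10155313501261663))
(np.float64(-0.06291917134847291), np.float64(-0.10087980093590646))
carton foot? (np.float64(-0.043925099270830915), np.float64(-0.08426125462957872)) (np.float64(-0.041710824977384035), np.float64(-0.07844149204894472))
carton foot? (np.float64(0.05048992206980721), np.float64(-0.08125441104800128)) (np.float64(0.047981088692213944), np.float64(-0.0755850656974236))
```

View pics/w1z.png

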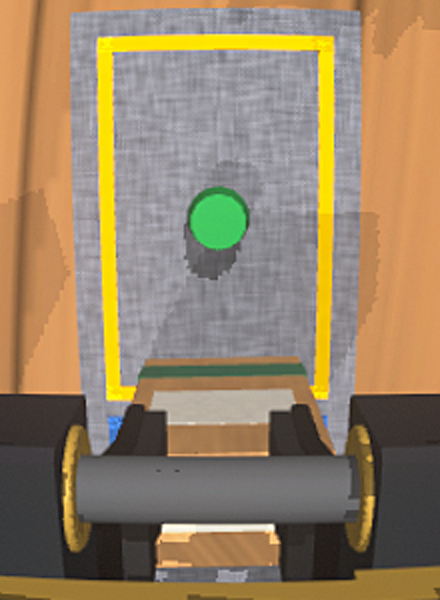

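step_arm --plan '[[[0, 0, 0], [0.003, 0, 0.03], 185], [[0, 0, 0], [0.003, 0, 0.065], 185], [[0, 0, 0], [0.003, 0, 0.095], 185], [[0, 0, 0], [0.003, 0, 0.12], 185], [[0, 0, 0], [0.003, 0, 0.12], 185], [[0, 0, 0], [0.003, 0, 0.12], 185], [[0, 0, 0], [0.003, 0, 0.12], 185], [[0, 0, 0], [0.003, 0, 0.12], 185], [[0, 0, 0], [0.003, 0, 0.12], 185], [[0, 0, 0], [0.003, 0, 0.12], 185]]'

```text
time: 4.35
position: [0.5349, 0.0387, 0.1297]
tool_rot: [-2.119, -2.318, -0.0]
ft_force: [0.3, -1.2, 0.1]
grip_width: 0.278
```

Run:
```python
from h import *
s=ctrl.get_state();print(s['time'],s['position'],inbay(s['position']))
save('wrist','w2.png'); save('scene','s2.png'); im=cv2.imread('pics/s2.png'); cv2.imwrite('pics/s2z.png',cv2.resize(im[150:350,200:450],None,fx=3,fy=3))
p=bay(0.001,-0.031,.024);print(p,row(p))
c=ctrl.calibration('wrist')
print([inbay(wray(*p,0,c)) for p in []])
```

```text
4.35 [0.53491162 0.03866867 0.12967134] (np.float64(0.0006585594226857506), np.float64(-0.030427476938940056))
[0.5353053  0.03813072 0.024     ] (array([-0.001, -0.001, -0.004]), array([-0.0007,  0.0005,  0.1055]))
[]
```

View pics/s2z.png

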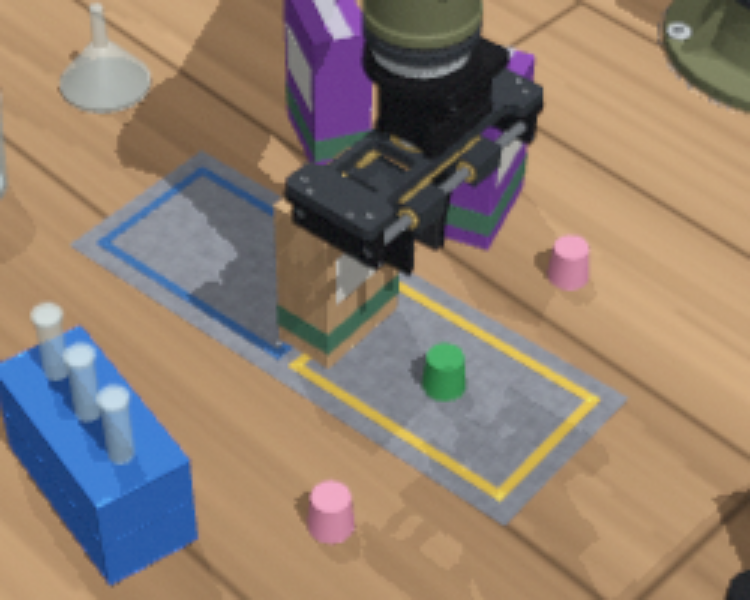

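View pics/w2.png

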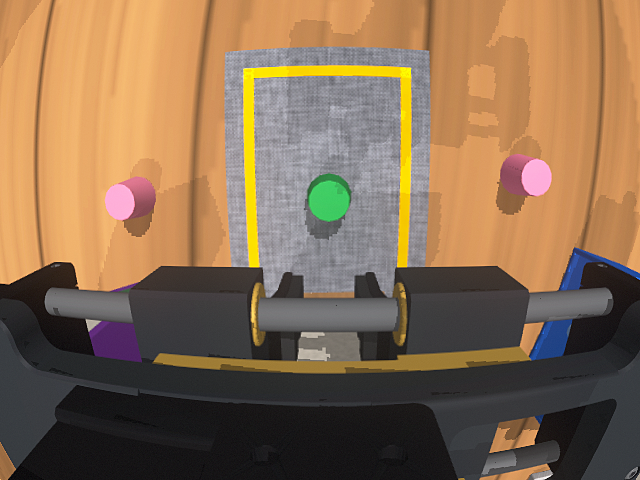

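step_arm --plan '[[[0, 0, -0.004], [0.002, 0, 0.01], 185], [[0, 0, -0.004], [0.0035, 0, 0.025], 185], [[0, 0, -0.004], [0.0035, 0, 0.04], 185], [[0, 0, -0.004], [0.0035, 0, 0.055], 185], [[0, 0, -0.004], [0.0035, 0, 0.07], 185], [[0, 0, -0.004], [0.0035, 0, 0.085], 185], [[0, 0, -0.004], [0.0035, 0, 0.095], 185], [[0, 0, -0.004], [0.0035, 0, 0.102], 185], [[0, 0, -0.004], [0.0035, 0, 0.1055], 185], [[0, 0, -0.004], [0.0035, 0, 0.1055], 185]]'

```text
time: 5.7
position: [0.5345, 0.0423, 0.0241]
tool_rot: [-2.114, -2.323, -0.0]
ft_force: [-0.7, 0.4, 0.4]
grip_width: 0.275
```

Run:
```python
from h import *
s=ctrl.get_state();print(s['time'],s['position'],inbay(s['position']),s['ft_force'])
save('wrist','w3.png'); save('scene','s3.png'); im=cv2.imread('pics/s3.png'); cv2.imwrite('pics/s3z.png',cv2.resize(im[150:350,200:450],None,fx=3,fy=3))
```

```text
5.7 [0.53452182 0.04233792 0.02408009] (np.float64(0.0006148731386807743), np.float64(-0.02673783136353113)) [-0.70463685  0.35236973  0.41801062]
```

View pics/s3z.png

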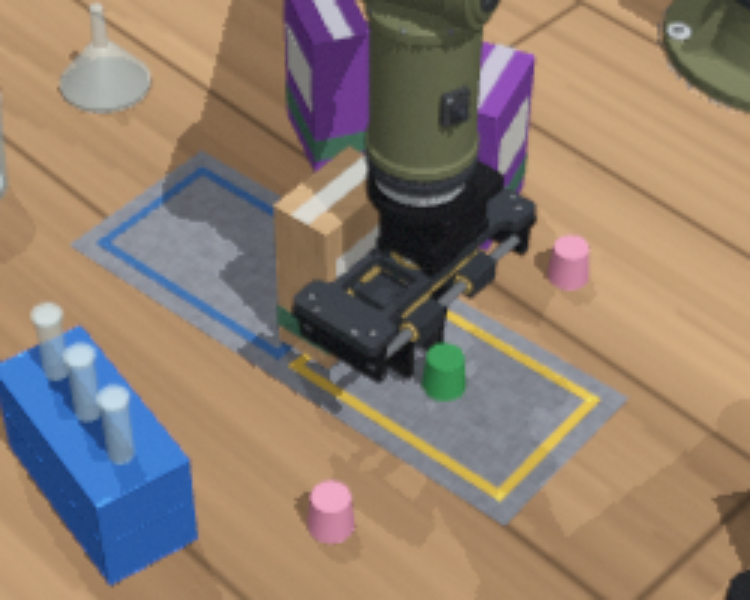

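View pics/w3.png

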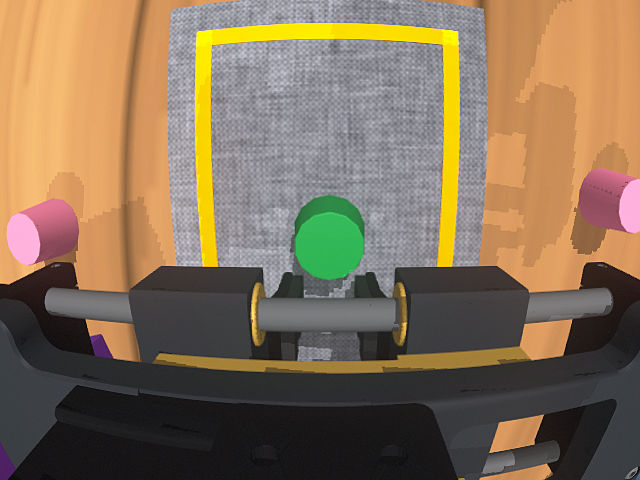

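step_arm --plan '[[[0, 0, 0], [0.005, 0, 0.002], 185], [[0, 0, 0], [0.013, 0, 0.003], 185], [[0, 0, 0], [0.023, 0, 0.003], 185], [[0, 0, 0], [0.033, 0, 0.003], 185], [[0, 0, 0], [0.043, 0, 0.003], 185], [[0, 0, 0], [0.053, 0, 0.003], 185], [[0, 0, 0], [0.063, 0, 0.003], 185], [[0, 0, 0], [0.071, 0, 0.003], 185], [[0, 0, 0], [0.077, 0, 0.003], 185], [[0, 0, 0], [0.08, 0, 0.003], 185]]'

```text
time: 7.05
position: [0.5268, 0.1223, 0.0211]
tool_rot: [-2.113, -2.323, 0.0]
ft_force: [-1.4, 0.1, -0.1]
grip_width: 0.271
```

Run:
```python
from h import *
s=ctrl.get_state();print(s['time'],s['position'],inbay(s['position']),s['ft_force'])
save('wrist','w4.png')
```

```text
7.05 [0.52684963 0.12233859 0.02108568] (np.float64(0.0004855512875135241), np.float64(0.05362977455345502)) [-1.37001164  0.12115897 -0.14588197]
```

View pics/w4.png

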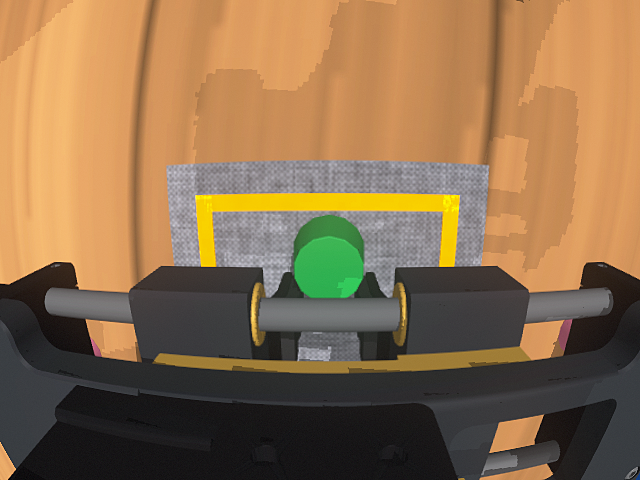

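step_arm --plan '[[[0, 0, 0], [0.005, 0, 0], 185], [[0, 0, 0], [0.014, 0, 0], 185], [[0, 0, 0], [0.024, 0, 0], 185], [[0, 0, 0], [0.034, 0, 0], 185], [[0, 0, 0], [0.044, 0, 0], 185], [[0, 0, 0], [0.054, 0, 0], 185], [[0, 0, 0], [0.063, 0, 0], 185], [[0, 0, 0], [0.07, 0, 0], 185], [[0, 0, 0], [0.075, 0, 0], 185], [[0, 0, 0], [0.076, 0, 0], 185]]'

```text
time: 8.35
position: [0.5197, 0.198, 0.0212]
tool_rot: [-2.113, -2.323, -0.0]
ft_force: [-0.3, -0.1, 0.7]
grip_width: 0.277
```

Run:
```python
from h import *
s=ctrl.get_state();print(s['time'],s['position'],inbay(s['position']),s['ft_force'])
save('wrist','w5.png');save('top','t5.png')
im=cv2.imread('pics/t5.png');cv2.imwrite('pics/t5z.png',cv2.resize(im[180:300,220:420],None,fx=4,fy=4))
```

```text
8.35 [0.51968083 0.19800144 0.02117121] (np.float64(0.0004502353965257344), np.float64(0.1296314733026677)) [-0.34244825 -0.13145902  0.72002711]
```

View pics/w5.png

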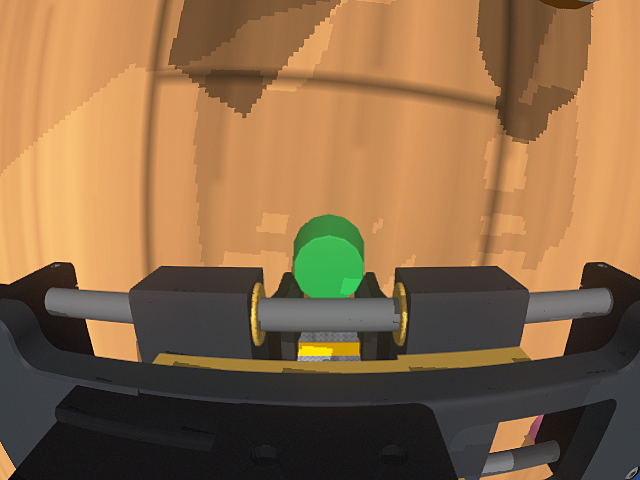

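View pics/t5z.png

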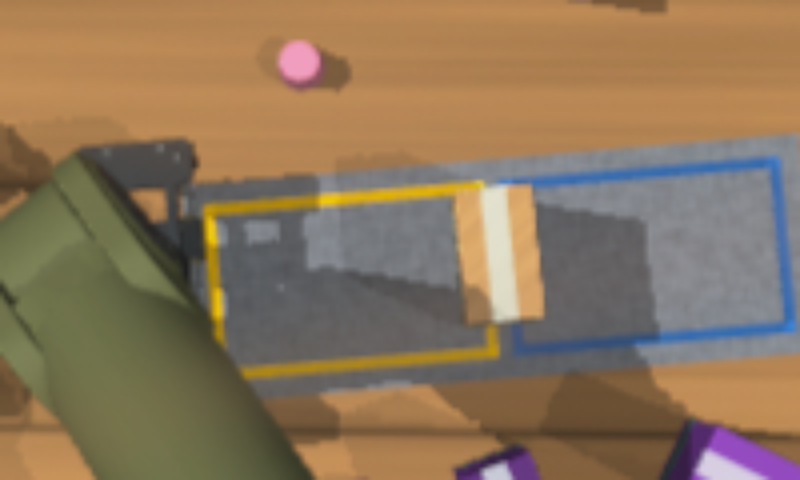

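step_arm --plan '[[[0, 0, 0], [-0.008, 0, 0], 185], [[0, 0, 0], [-0.02, 0, 0], 185], [[0, 0, 0], [-0.025, 0, -0.02], 185], [[0, 0, 0], [-0.025, 0, -0.06], 185], [[0, 0, 0], [-0.025, 0, -0.11], 185], [[0, 0, 0], [-0.03, 0, -0.16], 185], [[0, 0, 0], [-0.04, 0, -0.2], 185], [[0, 0, 0], [-0.07, 0, -0.22], 185], [[0, 0, 0], [-0.11, 0, -0.225], 185], [[0, 0, 0], [-0.15, 0, -0.225], 185]]'

```text
time: 9.7
position: [0.5345, 0.0471, 0.2484]
tool_rot: [2.113, 2.323, 0.003]
ft_force: [-0.2, -0.1, -1.0]
grip_width: 0.277
```

Run:
```python
from h import *
s=ctrl.get_state();print(s['time'],s['position'],inbay(s['position']),s['ft_force'])
save('top','t6.png'); save('wrist','w6.png')
im=cv2.imread('pics/t6.png');cv2.imwrite('pics/t6z.png',cv2.resize(im[180:300,220:420],None,fx=4,fy=4))
print(row(bay(.003,-.16,.135)))
```

```text
9.7 [0.53450785 0.04711864 0.24842573] (np.float64(0.001049690739186836), np.float64(-0.021976909870936617)) [-0.22290124 -0.09742318 -0.95876664]
(array([ 0.0003,  0.0022, -0.0084]), array([-0.1325,  0.0033,  0.1126]))
```

View pics/t6z.png

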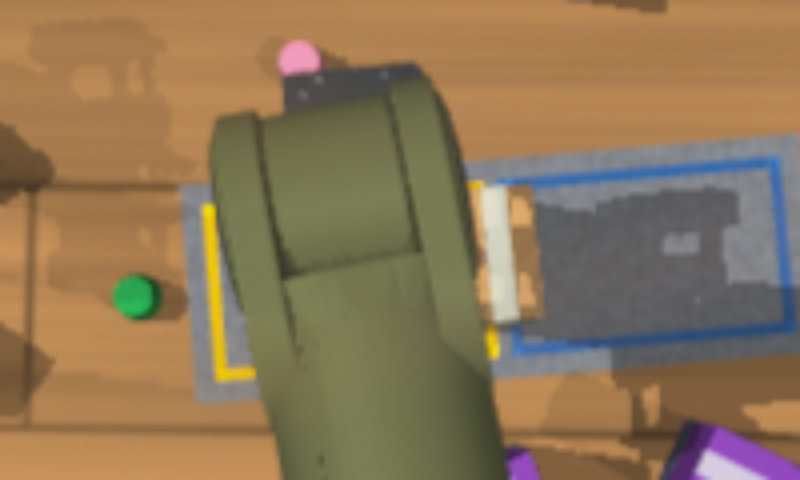

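View pics/w6.png

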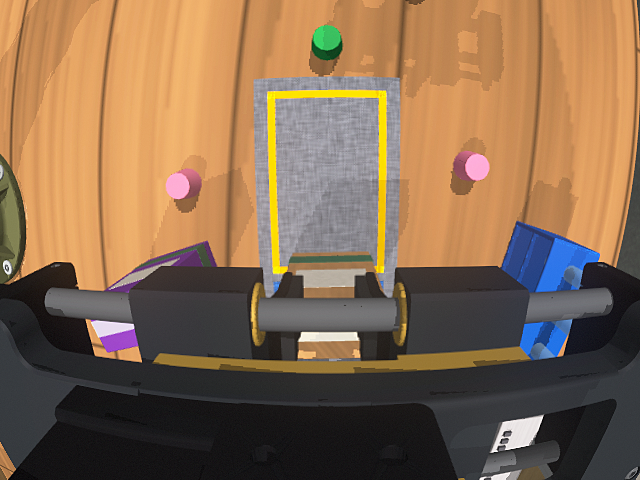

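step_arm --plan '[[[0, 0, -0.008], [-0.04, 0.003, 0], 185], [[0, 0, -0.008], [-0.08, 0.003, 0], 185], [[0, 0, -0.008], [-0.12, 0.003, 0], 185], [[0, 0.002, -0.008], [-0.138, 0.003, 0], 185], [[0, 0.002, -0.008], [-0.138, 0.003, 0.02], 185], [[0, 0.002, -0.008], [-0.138, 0.003, 0.05], 185], [[0, 0.002, -0.008], [-0.138, 0.003, 0.08], 185], [[0, 0.002, -0.008], [-0.138, 0.003, 0.105], 185], [[0, 0.002, -0.008], [-0.138, 0.003, 0.1126], 185], [[0, 0.002, -0.008], [-0.138, 0.003, 0.1126], 185]]'

```text
time: 11.05
position: [0.5501, -0.088, 0.1337]
tool_rot: [-2.102, -2.33, -0.003]
ft_force: [-0.8, 0.5, 0.4]
grip_width: 0.272
```

Run:
```python
from h import *
s=ctrl.get_state();print(s['time'],s['position'],inbay(s['position']),s['ft_force'])
save('scene','s7.png'); save('wrist','w7.png')
im=cv2.imread('pics/s7.png');cv2.imwrite('pics/s7z.png',cv2.resize(im[150:350,200:450],None,fx=3,fy=3))
print(row(bay(.003,-.16,.135)))
```

```text
11.05 [ 0.55010021 -0.0880347   0.13374641] (np.float64(0.0038875109145231897), np.float64(-0.1579971091105734)) [-0.8401527   0.5381716   0.37545751]
(array([ 0.0011, -0.0027,  0.0085]), array([-0.0015, -0.0016, -0.0004]))
```

View pics/s7z.png

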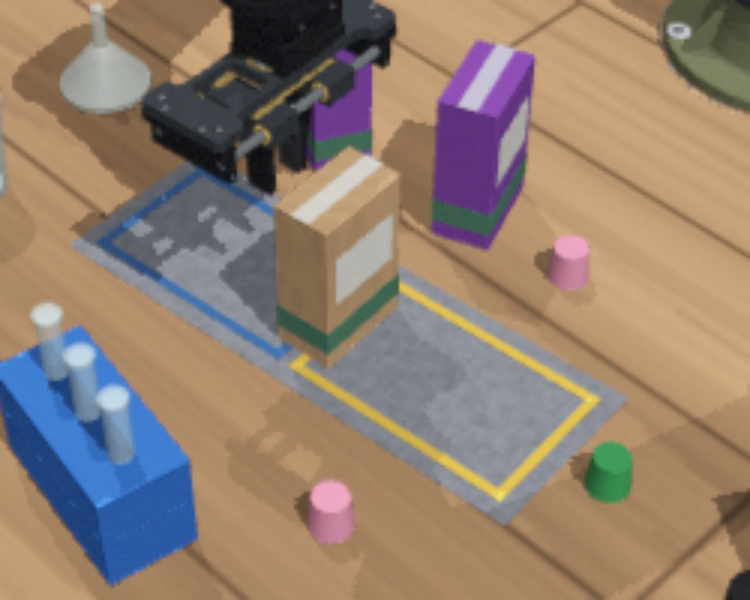

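View pics/w7.png

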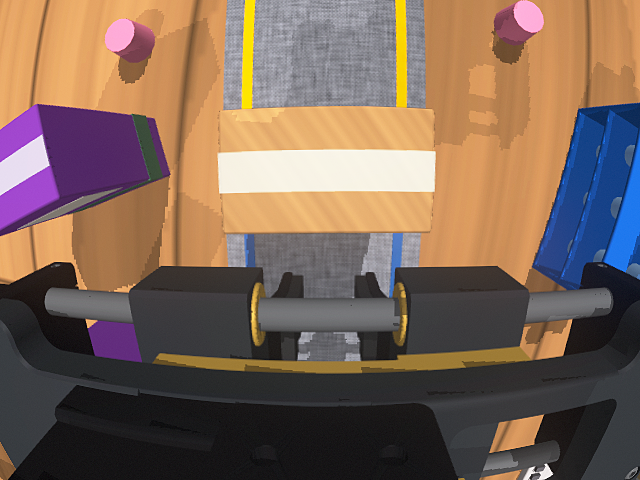

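step_arm --plan '[[[0, 0, 0.008], [0.006, -0.001, 0], 185], [[0, 0, 0.008], [0.012, -0.001, 0], 185], [[0, 0, 0.008], [0.017, -0.001, 0], 185], [[0, 0, 0.008], [0.021, -0.001, 0], 185], [[0, 0, 0.008], [0.025, -0.001, 0], 185], [[0, 0, 0.008], [0.029, -0.001, 0], 185], [[0, 0, 0.008], [0.033, -0.001, 0], 185], [[0, 0, 0.008], [0.037, -0.001, 0], 185], [[0, 0, 0.008], [0.041, -0.001, 0], 185], [[0, 0, 0.008], [0.044, -0.001, 0], 185]]'

```text
time: 12.4
position: [0.5444, -0.0448, 0.1334]
tool_rot: [-2.112, -2.321, -0.002]
ft_force: [-0.7, -0.9, -1.1]
grip_width: 0.273
```

Run:
```python
from h import *
s=ctrl.get_state();print(s['time'],s['position'],inbay(s['position']),s['ft_force'])
save('scene','s8.png'); save('wrist','w8.png')
im=cv2.imread('pics/s8.png');cv2.imwrite('pics/s8z.png',cv2.resize(im[150:350,200:450],None,fx=3,fy=3))
```

```text
12.4 [ 0.54438697 -0.04484811  0.1334127 ] (np.float64(0.0022530545258126755), np.float64(-0.11446492345201227)) [-0.73733859 -0.89704422 -1.0632595 ]
```

View pics/s8z.png

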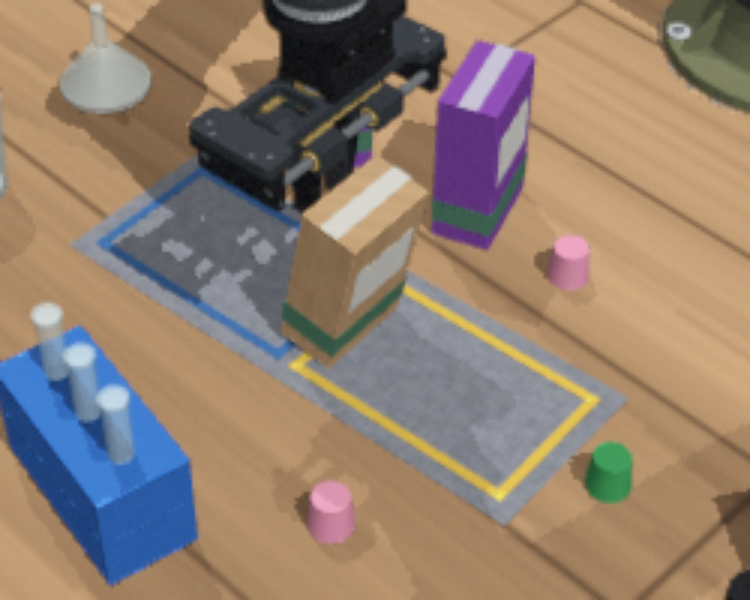

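View pics/w8.png

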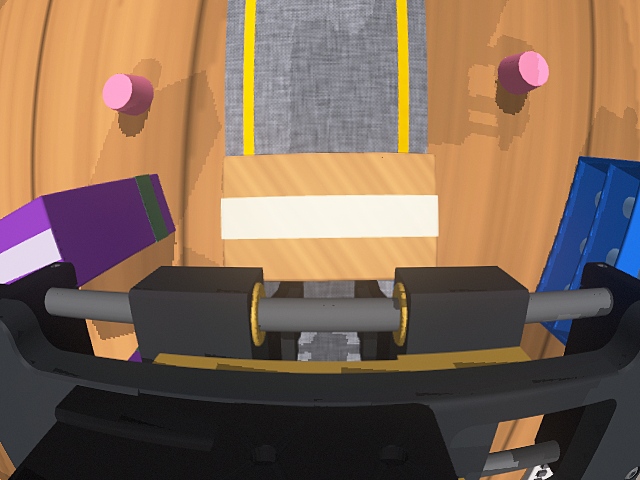

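step_arm --plan '[[[0, 0, 0], [0.004, 0, 0], 185], [[0, 0, 0], [0.008, 0, 0], 185], [[0, 0, 0], [0.012, 0, 0], 185], [[0, 0, 0], [0.016, 0, 0], 185], [[0, 0, 0], [0.02, 0, 0], 185], [[0, 0, 0], [0.024, 0, 0], 185], [[0, 0, 0], [0.028, 0, 0], 185], [[0, 0, 0], [0.032, 0, 0], 185], [[0, 0, 0], [0.035, 0, 0], 185], [[0, 0, 0], [0.036, 0, 0], 185]]'

```text
time: 13.75
position: [0.5411, -0.0092, 0.1336]
tool_rot: [-2.112, -2.322, -0.002]
ft_force: [-0.1, 0.4, 0.5]
grip_width: 0.275
```

Run:
```python
from h import *
s=ctrl.get_state();print(s['time'],s['position'],inbay(s['position']),s['ft_force'])
save('scene','s9.png'); save('wrist','w9.png')
im=cv2.imread('pics/s9.png');cv2.imwrite('pics/s9z.png',cv2.resize(im[150:350,200:450],None,fx=3,fy=3))
```

```text
13.75 [ 0.54105653 -0.0091616   0.13356324] (np.float64(0.0022869068385072966), np.float64(-0.07862335381037719)) [-0.0619917   0.41369074  0.51555015]
```

View pics/s9z.png

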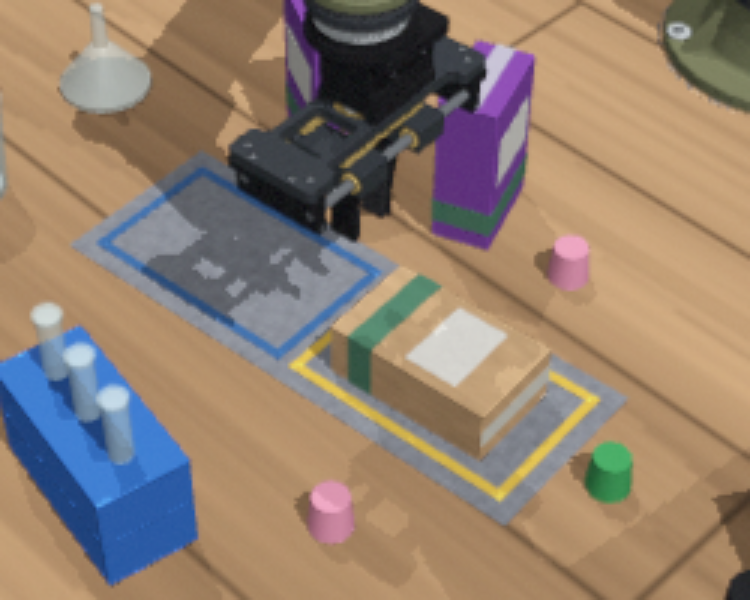

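View pics/w9.png

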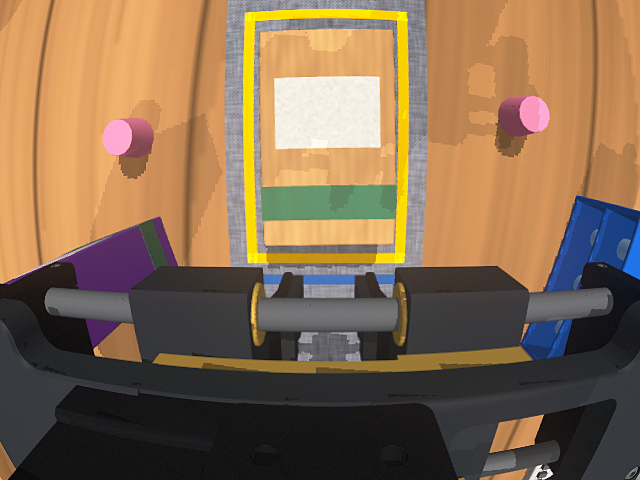

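The carton fell flat inside the yellow outline. I'll back the fingers off and up, then measure it in the top view.

step_arm --plan '[[[0, 0, 0], [-0.02, 0, -0.01], 185], [[0, 0, 0], [-0.05, 0, -0.03], 185], [[0, 0, 0], [-0.08, 0, -0.06], 185], [[0, 0, 0], [-0.11, 0, -0.09], 185], [[0, 0, 0], [-0.14, 0, -0.11], 185], [[0, 0, 0], [-0.17, 0, -0.12], 185], [[0, 0, 0], [-0.18, 0, -0.12], 185], [[0, 0, 0], [-0.18, 0, -0.12], 185], [[0, 0, 0], [-0.18, 0, -0.12], 185], [[0, 0, 0], [-0.18, 0, -0.12], 185]]'

```text
time: 15.1
position: [0.5581, -0.1874, 0.2527]
tool_rot: [-2.11, -2.323, -0.002]
ft_force: [0.4, -0.4, -0.2]
grip_width: 0.278
```

Run:
```python
from h import *
s=ctrl.get_state();print(s['time'],s['position'],s['ft_force'])
save('top','t10.png')
im=cv2.imread('pics/t10.png');cv2.imwrite('pics/t10z.png',cv2.resize(im[200:300,220:360],None,fx=5.7,fy=5.7,interpolation=cv2.INTER_CUBIC))
r=ctrl.cut_out('top','carton')
for q in r:
    m=q['pixels'].astype(np.uint8); b=cv2.boxPoints(cv2.minAreaRect(cv2.findNonZero(m)))
    print(round(q['score'],2),[np.round(inbay(ray('top',*p,.05)),4) for p in b])
for q in ctrl.cut_out('top','stopper'):
    y,x=np.nonzero(q['pixels']);print('st',round(q['score'],2),inbay(ray('top',x.mean(),y.mean(),.025)))
for l in ['rack','funnel','beaker','amber_bottle','red_carton']: 
    for q in ctrl.cut_out('top',l)[:1]: print(l,q['rect'])
```

```text
15.1 [ 0.55810377 -0.18737955  0.25269265] [ 0.38705503 -0.37621333 -0.19587705]
0.97 [array([0.0453, 0.067 ]), array([ 0.0464, -0.0751]), array([-0.0401, -0.0756]), array([-0.0412,  0.0658])]
0.89 [array([-0.1322, -0.0608]), array([-0.1178, -0.1128]), array([-0.2144, -0.1395]), array([-0.2287, -0.0878])]
0.59 [array([-0.1537, -0.1957]), array([-0.1087, -0.2237]), array([-0.1609, -0.3095]), array([-0.2057, -0.2814])]
st 0.4 (np.float64(0.1522075440064615), np.float64(0.021389177520020907))
st 0.19 (np.float64(0.003320467384803215), np.float64(-0.00288027400770317))
rack [316.8, 137.9, 58.3, 42.8]
amber_bottle [177.2, 206.2, 31.1, 24.7]
red_carton [151.3, 244.3, 52.1, 36.0]
```

View pics/t10z.png

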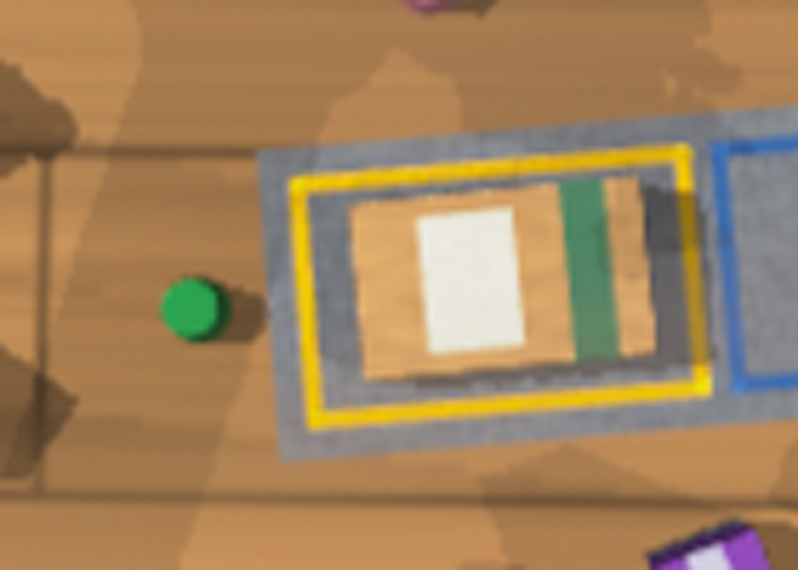

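Run:
```python
from h import *
print('stopper',inbay(ray('top',220+196/5.7,200+308/5.7,.032)))
print(ctrl.close_job())
```

```text
stopper (np.float64(-0.0010660612946279088), np.float64(0.145299293487312))
the job is handed in; nothing more can be done
None
```

I pushed the green stopper out of the yellow bay along its long axis. I then toppled the green-banded carton into the bay from the blue side, backed the fingers off and handed the job in at about 15 s.

What the last checks showed:
- **Stopper:** it stands upright, its centre about 145 mm along from the bay centre (115 mm needed). I read this by hand from the top picture, because the network reported other things for the stopper in that picture.
- **Carton:** it lies flat on its broad face. In the bay frame it spans about -41 to +46 mm across (limit ±64.5) and -76 to +67 mm along (limit ±102).
- **Arm:** it stands clear, about 0.25 m up over the blue side, with wrist force near zero.
- **Bystanders:** the rack, amber bottle and red carton were within about 4 pixels of their starting places in the top picture, taken from the network outlines. The beaker and funnel were not found in that last picture, probably because the arm hid them. The last scene crop, taken after the topple, shows the funnel standing, but the beaker was not checked in it. The arm never went low near either of them.

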